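# Unclip and open the plate case

## Robot

A 6-joint arm with a two-finger parallel gripper is mounted at the origin on a cart in front of the work surface, level with it; the furniture and walls round the work are solid. World frame = base frame: x ahead of the robot, y to its left, z up, the work surface at z = 0. Lengths are in m, angles in rad, forces in N, time in s.
With the tool pointing down it reaches from about 0.25 to 0.725 m from the base axis. Payload 4 kg.
Tool frame: the origin (TCP) lies midway between the tips of the shut fingers; the grasp point (between the pads) lies bot.pinch_z behind it (bot.pinch_z is the distance from the TCP to the grasp point, in m); z points along the fingers, y is the line along which they close (so a half turn about z gives the same grasp; the last joint's range is limited). The gripper opens to 85 mm and grips with 20 to 120 N. Pads are 22 mm wide; open, the fingers measure 114 mm over their backs; the gripper's body (76 mm by 85 mm) begins 54 mm behind the grasp point. The pads swing forward as they close: fully open they stand 13 mm farther back than shut.
Start: joints at [1.191, 0.241, 0.005, 1.335, 0, 1.571], TCP at [0.185, 0.464, 0.231] pointing down, gripper open.
Joint ranges: [-2.72, 2.72], [-1.05, 1.87], [-1.09, 1.28], [-1.99, 2.15], [-1.42, 1.44], [-3.14, 3.14]. Speed limits (rad/s): [2.79, 2.79, 3.14, 3.14, 3.14, 3.14].

## Interface

Orientations are given as a unit quaternion [x, y, z, w].
In Python, from workcell import bot, viewer gives the robot as it stands (bot), with the cameras (viewer).
- The arm moves only by the tool step_hand, called after "Call:" by a JSON object that holds its "api" and its "payload", one argument or row to a line. Schema: {"type":"object","properties":{"ticks":{"type":"object","properties":{"steps":{"type":"array","items":{"type":"array","items":{"type":"number"},"minItems":7,"maxItems":7},"minItems":1,"maxItems":10}},"additionalProperties":false,"required":["steps"]},"only":{"type":"string"},"quiet":{"type":"boolean"},"lines":{"type":"string"}},"required":["ticks"],"additionalProperties":false}. ticks is an object whose key "steps" holds a list of rows, 1 to 10 of them, each of 7 numbers: a rotation vector rx, ry, rz in a scale on which 1.0 is 120 degrees, then dx, dy, dz in shares of 1 m (1.0 is 1 m), then the finger opening in m; each row is the pose to reach, as a shift and turn from the pose commanded when the call began, along the tool's axes at that moment; what a row does not reach only later rows make up. A row lasts 1/8 s, in which the tool goes at most 0.0625 m and 0.188 rad, less where a joint would pass 70% of its speed; a pose out of reach is approached as far as the arm can. The fingers move at their own pace and stop on an object; the grip force is fixed at half the most. Time passes only in rows, so rows that do not move let the fingers close. The tool returns the time, the measured TCP pose, the force, the opening and the grip force at its end. only (a regular expression) keeps the lines of the reply that match it, lines (a string "A,B") keeps lines A to B, and quiet returns only ok. A shift or turn number past 1, either way, is cut back to 1. Input that does not fit is refused with a message, and nothing moves.
- bot.get_obs(): the state, without advancing time (a new reading comes with each control period).
- viewer.camera(name): name is "scene" or "top" or "wrist"; returns the picture (384x512x3 uint8, red, green, blue); there is no depth.
- viewer.calibration(name): a dict with "mtx" (3x3 intrinsics, pixels), "R" (3x3) and "t" (3): a world point X has camera coordinates R X + t. Camera axes: x right, y down, z forward; pixel columns grow to the right and rows downward; lengths in m; the calibration is good to about 2 mm. A picture is of the moment at which its call begins: read the wrist's pose just before it. calibration takes no time and is no camera call; for the wrist camera it gives the pose at the moment of the call.
- bot.job_done(): hands the job in; it is judged then, once.
The state is a dict: "clock": time; "joint_pos": joint angles; "joint_vel": joint speeds; "tau": joint torques, N m; "eef_pos": TCP position; "tool_rot": TCP orientation; "ft_force": force on the tool from outside, world axes, zero at the start; "ft_torque": the same for the moment, N m; "grip_width": finger opening in m; "grasp_force": force on a finger pad.
Only numpy, scipy, OpenCV 4.12 (cv2) and the standard library are available. Lean on these libraries where they do the work, as an engineer would, in place of code of your own. Each camera call takes 0.05 s, during which the arm holds its last target. There are 200 camera calls.

## Task

Open the grinding-plate case on the sloping stand: flip both sprung wire clips outward, off the left and right edges of the lid, until they snap fully open, and only then lift the lid off by its handle. Lay the lid flat, handle up, on the clear bench to the right of the case without dropping it, and leave the clips open and the loose rubbing stone and green pad where they lie.

Things in the scene. Friction and masses are not known exactly. Their poses are not given: they have to be found in the camera images.
- case: Grey sheet-metal case, 156 x 190 x 75 mm, fixed on a plywood stand that slopes 30 degrees down towards the robot. Origin: centre of its underside, 78 mm above the bench. x: up the slope, away from the robot; y: left, along the 190 mm; z: square to the sloping lid. Rim at z = 75 mm, closed lid's top at 80 mm. The bench at world x 0.40 to 0.60 is clear from 0.20 to 0.45 m right (-y) of it.
- lid: Loose aluminium lid, 166 x 200 mm, 20 mm high without handle, about 0.35 kg; its 15 mm deep skirt goes round the outside of the case with 2 mm play. Origin: centre of the skirt's lower edge (closed: 60 mm above the case's origin along the case's z). Axes parallel to the case's when closed; z points out of the top face, which is at z = 20 mm.
- lid_handle (a point): Centre of the lid's black bar handle: bar 92 mm long along the lid's y, 14 x 14 mm thick, on a post at each end (y = +/-40 mm). The bar's centre is 29 mm above the lid's top face, with a 22 mm gap under it; posts 68 mm apart inside.
- clip_left (a joint): Angle of the wire clip on the case's left (+y) end: 0 closed, its wire over the lid's edge; 1.75 fully open, hanging outward, reaching 0.195 m out from the case's origin. Its axis lies along the case's x at y = 109, z = 25 mm in the case frame. An over-centre spring pulls it shut below 0.5 rad, snaps and holds it open above; about 3 N on the tab starts it.
- clip_right (a joint): The same on the right (-y) end, axis at y = -109 mm, z = 25 mm in the case frame; opens towards -y; 0 = closed, 1.75 = fully open.
- clip_left_tab (a point): Middle of the inner face (towards the handle) of the left clip's finger tab, a steel plate 46 mm wide along the case's x, 4 mm thick. Closed, in the case frame: this point y = 107, z = 99 mm; the tab's rounded top edge (7 mm thick) z = 112 mm; the wire over the lid z = 82 to 87 mm, reaching in to y = 93 mm. The lid is free over 60 mm between tab and handle.
- clip_right_tab (a point): The same point on the right clip: closed at y = -107 mm, z = 99 mm in the case frame; mirror image of the left.
- rubbing_stone: Loose grey rubbing stone, 32 x 100 x 22 mm, lying on the bench in front of the case. Origin: centre of its underside. Not to be moved.
- diamond_pad: Loose green abrasive pad, 60 x 104 x 13 mm, lying on the bench to the right and beyond the case. Origin: centre of its underside. Not to be moved.

How it is judged:
By the outcome, as a careful person would: the job done as asked, in the order asked, and still so for the second after the job is handed in, with the robot touching nothing.
It also fails if it takes over 46 s, if anything falls off the work surface, if the arm or the gripper's body presses on something with over 40 N, if the wrist force passes 120 N, or if a joint passes its speed limit or range.

## Working session

There is one attempt and no reset: what is moved stays moved. The work goes in short steps, Python scripts to look and compute and a tool call to move; the robot and the scene stay as the last step left them, time stands still between calls to the robot, and variables do not carry over. Pictures are saved under pics/ and viewed, at most 11 in all, crops included, and the job is handed in when it is done.

```bash
ls; mkdir -p pics; python3 - <<'E'
from workcell import bot, viewer
import cv2,numpy as np
o=bot.get_obs();print({k:np.round(v,3).tolist() for k,v in o.items()},bot.pinch_z)
a=viewer.camera("scene");b=viewer.camera("top")
cv2.imwrite("pics/s0.png",a[...,::-1]);cv2.imwrite("pics/t0.png",b[...,::-1])
for n in("scene","top","wrist"):
    c=viewer.calibration(n);print(n,np.round(c["mtx"],1).tolist(),np.round(c["R"],3).tolist(),np.round(c["t"],3).tolist())
E
```

```text
pics
workcell.py
{'clock': 0.0, 'joint_pos': [1.191, 0.241, 0.004, 1.335, -0.0, 1.571], 'joint_vel': [0.001, 0.002, -0.001, -0.001, 0.003, -0.001], 'tau': [0.0, -37.232, 25.241, 0.017, -0.0, -0.0], 'eef_pos': [0.185, 0.464, 0.23], 'tool_rot': [0.189, 0.982, -0.001, -0.0], 'ft_force': [-0.169, 0.324, -0.629], 'ft_torque': [-0.037, -0.008, -0.025], 'grasp_force': 0.0, 'grip_width': 0.085} 0.0187
scene [[434.0, 0.0, 246.3], [0.0, 434.0, 190.4], [0.0, 0.0, 1.0]] [[-0.029, 1.0, 0.01], [0.741, 0.028, -0.671], [-0.671, -0.012, -0.741]] [0.018, -0.328, 1.837]
top [[400.4, 0.0, 262.6], [0.0, 400.4, 194.8], [0.0, 0.0, 1.0]] [[-0.015, -1.0, 0.002], [-0.985, 0.014, -0.172], [0.172, -0.004, -0.985]] [-0.005, 0.581, 1.067]
wrist [[267.6, 0.0, 253.1], [0.0, 267.6, 190.2], [0.0, 0.0, 1.0]] [[0.372, 0.928, -0.002], [0.885, -0.353, 0.304], [0.281, -0.115, -0.953]] [-0.498, -0.039, 0.381]
```

View pics/s0.png

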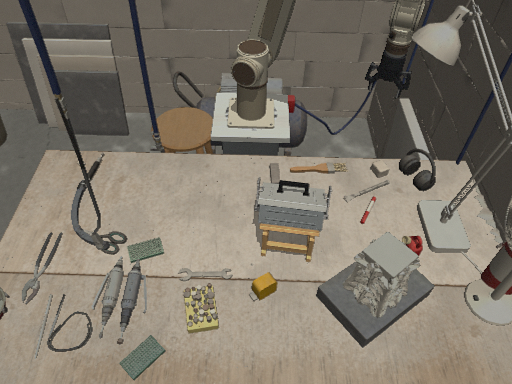

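View pics/t0.png

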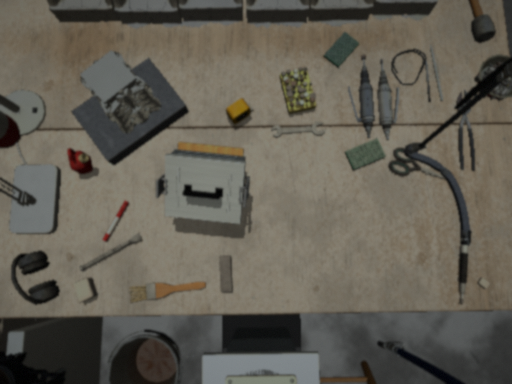

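The scene view (from behind the case, looking at the robot) shows the handle at about (294,187) and clips at the case ends. In the top view the handle is at about (203,191), the stone at (226,273) and the pad at (365,153).

```bash
cat > h.py <<'E'
import numpy as np,cv2
from workcell import bot, viewer
def ray(c,p):
    d=c["R"].T@np.linalg.solve(c["mtx"],[p[0],p[1],1.]); return -c["R"].T@c["t"],d/np.linalg.norm(d)
def tri(c1,p1,c2,p2):
    o1,d1=ray(c1,p1);o2,d2=ray(c2,p2)
    s=np.linalg.lstsq(np.c_[d1,-d2],o2-o1,rcond=None)[0]
    a,b=o1+s[0]*d1,o2+s[1]*d2
    return (a+b)/2,np.linalg.norm(a-b)
def proj(c,X):
    x=c["mtx"]@(c["R"]@np.asarray(X)+c["t"]);return x[:2]/x[2]
E
python3 - <<'E'
from h import *
a=cv2.imread("pics/s0.png");b=cv2.imread("pics/t0.png")
for im,(x,y,w,h) in((a,(275,170,45,30)),(b,(175,175,55,30))):
    m=(im[y:y+h,x:x+w].max(2)<55).astype(np.uint8)
    n,l,s,c=cv2.connectedComponentsWithStats(m)
    i=1+np.argmax(s[1:,4]);print(s[i][:5]+[x,y,0,0,0],c[i]+[x,y])
    pts=cv2.findNonZero((l==i).astype(np.uint8));print(cv2.boxPoints(cv2.minAreaRect(pts))+[x,y])
A=cv2.resize(a[165:265,240:340],None,fx=4,fy=4,interpolation=2);B=cv2.resize(b[140:240,150:250],None,fx=4,fy=4,interpolation=2)
cv2.imwrite("pics/z0.png",np.hstack([A,cv2.convertScaleAbs(B,alpha=1.5)]))
E
```

```text
[277 180  32  16 184] [293.17391304 185.6576087 ]
[[276.82481766 191.51824951]
 [278.18248367 179.75182629]
 [309.23065948 183.33430862]
 [307.87299347 195.1007309 ]]
[183 185  39  15 285] [201.9754386  193.19649123]
[[182.63304138 195.42496681]
 [183.80958557 184.4438839 ]
 [221.80201721 188.51450157]
 [220.62547302 199.49558449]]
```

View pics/z0.png

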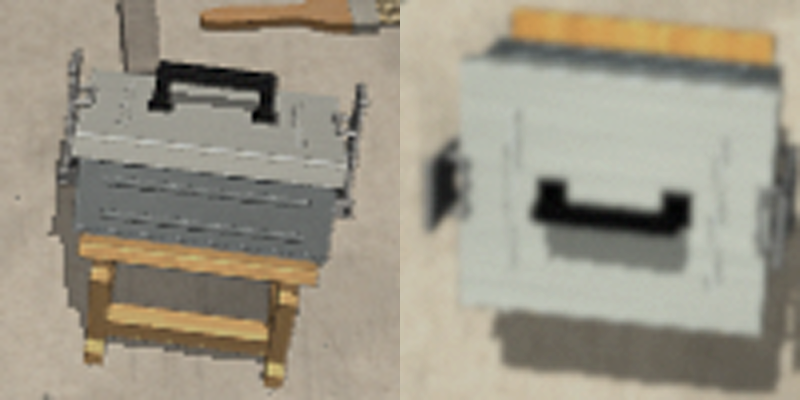

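```bash
cat >> h.py <<'E'
def case_pose(hc,yaw):
    t=np.radians(30);cy,sy=np.cos(yaw),np.sin(yaw)
    Rz=np.array([[cy,-sy,0],[sy,cy,0],[0,0,1]])
    Ry=np.array([[np.cos(t),0,-np.sin(t)],[0,1,0],[np.sin(t),0,np.cos(t)]])
    R=Rz@Ry; return R,np.asarray(hc)-R@[0,0,.109]
E
python3 - <<'E'
from h import *
s,t=viewer.calibration("scene"),viewer.calibration("top")
S=lambda x,y:(240+x/4-.4,165+y/4-.4);T=lambda x,y:(150+(x-400)/4-.4,140+y/4-.4)
L,e1=tri(s,S(276,82),t,T(534,212));Rr,e2=tri(s,S(157,70),t,T(690,229))
print(L,e1,Rr,e2,np.linalg.norm(L-Rr))
for n,p,q in(("farL",(350,165),(460,58)),("farR",(78,135),(780,80)),("nearL",(350,102),(462,303)),("nearR",(92,70),(760,332))):
    print(n,*tri(s,S(*p),t,T(*q)))
d=L-Rr;yaw=np.arctan2(-d[0],d[1]);R,o=case_pose((L+Rr)/2,yaw);print(yaw,o,"handle",(L+Rr)/2)
z={}
for n,X in(("farL",(.083,.1,.08)),("farR",(.083,-.1,.08)),("nearL",(-.083,.1,.08)),("nearR",(-.083,-.1,.08)),("h",(0,0,.109))):
    P=o+R@X;a=proj(s,P);b=proj(t,P);print(n,P.round(3),((a+.4-[240,165])*4).round(),((b+.4-[150,140])*4+[400,0]).round())
E
```

```text
[0.56848956 0.18591819 0.17086335] 0.0020072103464594346 [0.55686325 0.0923152  0.16801651] 0.008303319100124567 0.09436523052265716
farL [0.66357079 0.23072129 0.18717234] 0.0022038155259281834
farR [0.6455168  0.03308446 0.19113396] 0.005150564332666176
nearL [0.52145853 0.25225382 0.09790903] 0.012692039608368365
nearR [0.49852236 0.04844621 0.10456011] 0.00024261303926405688
-0.12357588029452923 [0.6167608  0.13239894 0.07504316] handle [0.56267641 0.13911669 0.16943993]
farL [0.661 0.228 0.186] [344. 163.] [463.  63.]
farR [0.636 0.029 0.186] [ 69. 130.] [783.  97.]
nearL [0.518 0.245 0.103] [334.  96.] [461. 307.]
nearR [0.493 0.047 0.103] [90. 67.] [762. 340.]
h [0.563 0.139 0.169] [213.  76.] [608. 221.]
```

```bash
cat >> h.py <<'E'
from scipy.spatial.transform import Rotation as Ro
HC,YAW=[.565,.141,.171],-.11
def case(): return case_pose(HC,YAW)
def rel(P,Rt):
    o=bot.get_obs();Rc=Ro.from_quat(o["tool_rot"]).as_matrix()
    return Ro.from_matrix(Rc.T@Rt).as_rotvec().round(3),(Rc.T@(np.asarray(P)-o["eef_pos"])).round(4)
def goal(x,y,z):
    R,o=case();Rt=np.c_[R[:,1],R[:,0],-R[:,2]]
    return rel(o+R@[x,y,z],Rt)
def where():
    R,o=case();ob=bot.get_obs();return (R.T@(ob["eef_pos"]-o)).round(4)
E
python3 -c "
from h import *
print(goal(0,0,.27),goal(0,.0,.2)); R,o=case(); print(o,o+R@[0,0,.27])"
```

```text
(array([-0.449, -0.339,  1.27 ]), array([-0.3949, -0.1806, -0.0796])) (array([-0.449, -0.339,  1.27 ]), array([-0.4286, -0.1712, -0.019 ]))
[0.61917061 0.13501708 0.07660323] [0.48498653 0.14983715 0.31043009]
```

The rows are not in the units I measure in: turns go in shares of 120 degrees. I convert before sending: 1.27 rad / 2.0944 = 0.6064.

Call:
{"api": "step_hand", "payload": {
  "ticks": {"steps": [[0,0,0.0716,-0.03,-0.01,-0.05,0.03],[-0.0239,-0.0191,0.1432,-0.08,-0.04,-0.08,0],[-0.2144,-0.1619,0.6064,-0.395,-0.18,-0.08,0],[-0.2144,-0.1619,0.6064,-0.395,-0.18,-0.08,0],[-0.2144,-0.1619,0.6064,-0.395,-0.18,-0.08,0],[-0.2144,-0.1619,0.6064,-0.395,-0.18,-0.08,0],[-0.2144,-0.1619,0.6064,-0.395,-0.18,-0.08,0],[-0.2144,-0.1619,0.6064,-0.395,-0.18,-0.08,0],[-0.2144,-0.1619,0.6064,-0.395,-0.18,-0.08,0],[-0.2144,-0.1619,0.6064,-0.395,-0.18,-0.08,0]]}
}}

```text
clock: 1.35
eef_pos: [0.485, 0.151, 0.311]
tool_rot: [0.719, 0.645, 0.173, 0.192]
ft_force: [-0.4, -0.4, 0.9]
grip_width: -0.0002
grasp_force: 0.0
```

```bash
python3 - <<'E'
from h import *
print(where(),goal(0,0,.27))
c=viewer.calibration("wrist");np.savez("w1.npz",**c);im=viewer.camera("wrist");cv2.imwrite("pics/w1.png",im[...,::-1])
E
```

```text
[2.000e-04 1.200e-03 2.706e-01] (array([-0.001, -0.002,  0.   ]), array([-0.0012, -0.0002,  0.0006]))
```

View pics/w1.png

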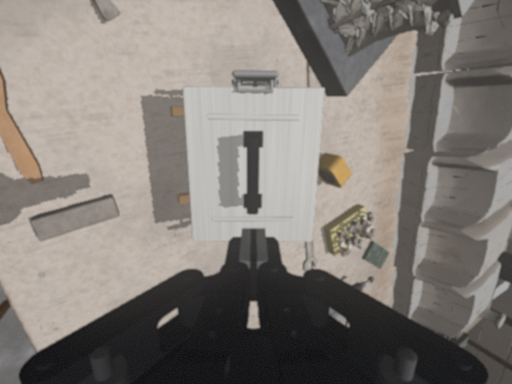

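The wrist view shows the lid corners at (184,88), (326,88), (313,241) and (193,241). The handle bar runs from (252,132) to (252,213), and the left tab is at (255,76). I'll take a second, shifted view to triangulate.

Call:
{"api": "step_hand", "payload": {
  "ticks": {"steps": [[0,0,0,-0.05,0,0,0],[0,0,0,-0.09,0,0,0],[0,0,0,-0.09,0,0,0]]}
}}

```text
clock: 1.78
eef_pos: [0.475, 0.0602, 0.3115]
tool_rot: [0.72, 0.643, 0.174, 0.193]
ft_force: [0.1, 0.5, -0.8]
grip_width: 0.0002
grasp_force: 0.0
```

```bash
python3 - <<'E'
from h import *
print(where())
c=viewer.calibration("wrist");np.savez("w2.npz",**c);im=viewer.camera("wrist");cv2.imwrite("pics/w2.png",im[...,::-1])
a=cv2.imread("pics/w1.png")
A=a[60:260,160:350];B=im[...,::-1][0:250,160:350]
cv2.imwrite("pics/z2.png",np.hstack([cv2.resize(A,None,fx=2,fy=2,interpolation=2),cv2.resize(B,None,fx=2,fy=2,interpolation=2)[:400]])) if 0 else cv2.imwrite("pics/z2.png",cv2.resize(np.hstack([a[60:330,160:350],im[...,::-1][0:270,160:350]]),None,fx=2,fy=2,interpolation=2))
E
```

```text
[ 0.0005 -0.0902  0.2709]
```

View pics/z2.png

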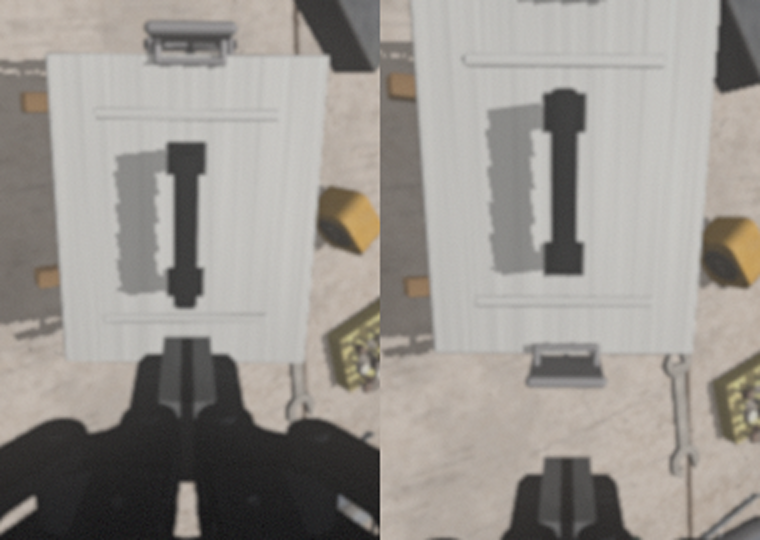

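The left half (w1) and right half (w2) both show the lid corners, the ribs, the bar ends and the right tab, which is at (566,380) in the crop. I'll triangulate these.

```bash
python3 - <<'E'
from h import *
a=dict(np.load("w1.npz"));b=dict(np.load("w2.npz"))
A=lambda x,y:(160+x/2-.25,60+y/2-.25);B=lambda x,y:(160+(x-380)/2-.25,y/2-.25)
R,o=case();f=lambda P:(R.T@(P-o)*1000).round(1)
print("cams",f(-a["R"].T@a["t"]),f(-b["R"].T@b["t"]))
for n,p,q in(("nearR",(67,360),(435,351)),("farR",(303,361),(692,353)),("ribLn",(95,113),(464,60)),("ribLf",(277,114),(664,64)),("ribRn",(105,318),(475,302)),("ribRf",(265,315),(651,302)),("barL",(186,143),(564,90)),("barR",(186,307),(563,274))):
    P,e=tri(a,A(*p),b,B(*q));print(n,f(P),round(e*1000,1))
for n,X in(("farL",(.083,.1,.08)),("nearL",(-.083,.1,.08)),("nearR",(-.083,-.1,.08)),("farR",(.083,-.1,.08)),("barL",(0,.046,.109)),("barR",(0,-.046,.109)),("tabL",(0,.107,.112)),("tabR",(0,-.107,.112))):
    P=o+R@X;print(n,((proj(a,P)-[160,60])*2).round(),((proj(b,P)-[160,0])*2+[380,0]).round())
E
```

```text
cams [  0.7  78.4 413.4] [  1.  -12.8 413.7]
nearR [-82.6 -98.   84. ] 0.8
farR [  81.3 -101.2   79.3] 0.5
ribLn [-55.   65.6  80.7] 0.1
ribLf [55.5 64.7 74.3] 0.5
ribRn [-55.4 -67.   83.1] 1.2
ribRf [ 54.3 -69.1  73.2] 0.6
barL [-0.3 48.8 90.5] 0.1
barR [ -0.7 -46.8 112.4] 0.9
farL [329.  51.] [720. -15.]
nearL [43. 51.] [407. -14.]
nearR [ 67. 359.] [436. 352.]
farR [306. 360.] [694. 351.]
barL [186. 151.] [564.  88.]
barR [186. 303.] [565. 271.]
tabL [186.  32.] [563. -59.]
tabR [186. 393.] [565. 377.]
```

```bash
python3 -c "
from h import *
print(goal(0,-.076,.095))"
```

```text
(array([ 0.001, -0.002, -0.002]), array([ 0.0128, -0.001 ,  0.1759]))
```

Call:
{"api": "step_hand", "payload": {
  "ticks": {"steps": [[0,0,0,0.014,0,0.05,0],[0,0,0,0.014,0,0.1,0],[0,0,0,0.014,0,0.15,0],[0,0,0,0.014,0,0.165,0],[0,0,0,0.014,0,0.176,0],[0,0,0,0.014,0,0.176,0]]}
}}

```text
clock: 2.58
eef_pos: [0.5652, 0.0665, 0.1595]
tool_rot: [0.719, 0.644, 0.174, 0.193]
ft_force: [-0.9, 0.7, 0.9]
grip_width: 0.0001
grasp_force: 0.0
```

```bash
python3 -c "
from h import *
print(where(),goal(0,-.076,.095))"
```

```text
[ 0.0015 -0.074   0.0948] (array([ 0.002, -0.002, -0.001]), array([-0.002 , -0.0015, -0.0002]))
```

Call:
{"api": "step_hand", "payload": {
  "ticks": {"steps": [[0,0,0,-0.015,0,0,0],[0,0,0,-0.03,0,0,0],[0,0,0,-0.045,0,0,0],[0,0,0,-0.06,0,0,0],[0,0,0,-0.075,0,0,0],[0,0,0,-0.085,0,0,0],[0,0,0,-0.085,0,0,0]]}
}}

```text
clock: 3.45
eef_pos: [0.5552, -0.0198, 0.1585]
tool_rot: [0.72, 0.643, 0.173, 0.193]
ft_force: [-0.4, -0.2, 0.6]
grip_width: 0.0004
grasp_force: 0.0
```

```bash
python3 -c "
from h import *
print(where())
im=viewer.camera('wrist');cv2.imwrite('pics/w3.png',im[...,::-1])"
```

```text
[ 0.0006 -0.1609  0.0942]
```

View pics/w3.png

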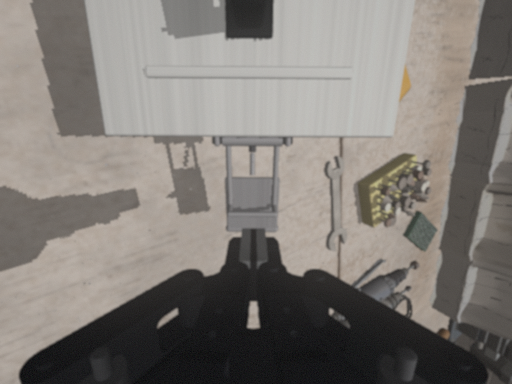

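The right clip lies open outward, with its frame from (252,140) to (252,230), and the tool feels no force. Next is the left clip.

Call:
{"api": "step_hand", "payload": {
  "ticks": {"steps": [[0,0,0,0.005,0,-0.05,0],[0,0,0,0.06,0,-0.058,0],[0,0,0,0.12,0,-0.058,0],[0,0,0,0.18,0,-0.058,0],[0,0,0,0.235,0,-0.058,0],[0,0,0,0.236,0,-0.055,0],[0,0,0,0.236,0,-0.02,0],[0,0,0,0.236,0,-0.001,0],[0,0,0,0.236,0,-0.001,0]]}
}}

```text
clock: 4.62
eef_pos: [0.5798, 0.2145, 0.1577]
tool_rot: [0.72, 0.644, 0.171, 0.192]
ft_force: [0.2, -0.6, 0.9]
grip_width: 0.0002
grasp_force: 0.0
```

```bash
python3 -c "
from h import *
print(where(),goal(0,.076,.095))"
```

```text
[-0.0009  0.0747  0.0941] (array([-0.003,  0.001, -0.001]), array([ 0.0013,  0.0009, -0.0009]))
```

Call:
{"api": "step_hand", "payload": {
  "ticks": {"steps": [[0,0,0,0.015,0,0,0],[0,0,0,0.03,0,0,0],[0,0,0,0.045,0,0,0],[0,0,0,0.06,0,0,0],[0,0,0,0.075,0,0,0],[0,0,0,0.085,0,0,0],[0,0,0,0.085,0,0,0],[0,0,0,0.075,0,-0.05,0],[0,0,0,0.05,0,-0.11,0.04],[0,0,0,-0.01,0,-0.14,0.085]]}
}}

```text
clock: 5.88
eef_pos: [0.5126, 0.2202, 0.2821]
tool_rot: [0.719, 0.644, 0.176, 0.193]
ft_force: [0.4, -0.1, 0.7]
grip_width: 0.0359
grasp_force: 0.0
```

```bash
python3 -c "
from h import *
print(where(),goal(0,0,.17))
im=viewer.camera('wrist');cv2.imwrite('pics/w4.png',im[...,::-1])"
```

```text
[0.0029 0.0729 0.2356] (array([ 0.005, -0.006, -0.   ]), array([-0.0733, -0.0032,  0.0651]))
```

View pics/w4.png

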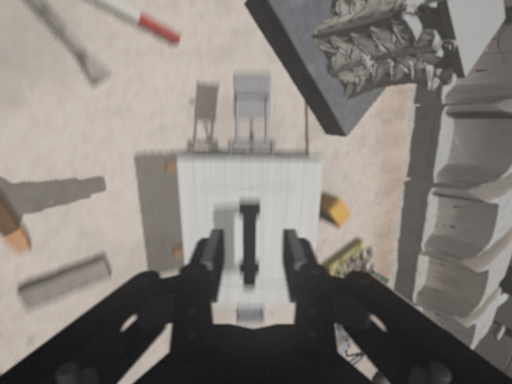

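Both clips look open; the left one's frame is at (250,75–150). I'll align over the handle and check with the scene camera.

To row units: -0.006 rad / 2.0944 = -0.0029.

Call:
{"api": "step_hand", "payload": {
  "ticks": {"steps": [[0.0024,-0.0029,0,-0.06,-0.004,0.03,0.085],[0.0024,-0.0029,0,-0.073,-0.004,0.065,0.085],[0.0024,-0.0029,0,-0.073,-0.004,0.065,0.085],[0.0024,-0.0029,0,-0.073,-0.004,0.065,0.085]]}
}}

```text
clock: 6.42
eef_pos: [0.5334, 0.1436, 0.221]
tool_rot: [0.721, 0.644, 0.17, 0.193]
ft_force: [0.7, 0.0, 0.4]
grip_width: 0.0852
grasp_force: 0.0
```

```bash
python3 -c "
from h import *
print(where(),goal(0,0,.0905),bot.get_obs()['grip_width'])
im=viewer.camera('wrist');s=viewer.camera('scene')
cv2.imwrite('pics/z5.png',np.hstack([cv2.resize(im,None,fx=.8,fy=.8),cv2.resize(s[150:273,235:345],None,fx=2.5,fy=2.5,interpolation=2)[:307]])[...,::-1])"
```

```text
[-0.0024 -0.0009  0.1681] (array([-0.003,  0.004, -0.002]), array([0.0012, 0.0027, 0.0776])) 0.0851599196221633
```

View pics/z5.png

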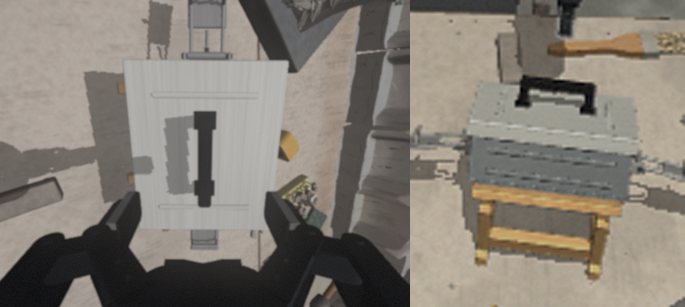

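Both clips hang fully open in both views, and the fingers straddle the handle. Descending to grip it.

Call:
{"api": "step_hand", "payload": {
  "ticks": {"steps": [[0,0,0,0.001,0.002,0.04,0.085],[0,0,0,0.001,0.002,0.07,0.085],[0,0,0,0.001,0.002,0.0775,0.085],[0,0,0,0.001,0.002,0.0775,0.085],[0,0,0,0.001,0.002,0.0775,0.0],[0,0,0,0.001,0.002,0.0775,0.0],[0,0,0,0.001,0.002,0.0775,0.0],[0,0,0,0.001,0.002,0.0775,0.0],[0,0,0,0.001,0.002,0.0775,0.0]]}
}}

```text
clock: 7.65
eef_pos: [0.5732, 0.1397, 0.1545]
tool_rot: [0.721, 0.644, 0.17, 0.193]
ft_force: [-3.3, -1.1, 5.2]
grip_width: 0.0126
grasp_force: 59.2
```

```bash
python3 - <<'E'
from h import *
print(where())
t=viewer.calibration("top");im=cv2.imread("pics/t0.png")
for p in((365,153),(346,147),(350,168),(384,158),(226,273)):
    o,d=ray(t,p);print(p,(o-d*o[2]/d[2]).round(3))
E
```

```text
[-0.001  -0.0004  0.0905]
(365, 153) [ 0.712 -0.32   0.   ]
(346, 147) [ 0.731 -0.264  0.   ]
(350, 168) [ 0.667 -0.273  0.   ]
(384, 158) [ 0.696 -0.375  0.   ]
(226, 273) [0.367 0.093 0.   ]
```

Call:
{"api": "step_hand", "payload": {
  "ticks": {"steps": [[0,0,0,0,0,-0.005,0],[0,0,0,0,0,-0.012,0],[0,0,0,0,0,-0.02,0],[0,0,0,0,0,-0.03,0],[0,0,0,0,0,-0.05,0],[0,0,0,0,0,-0.07,0],[0,0,0,0,0,-0.09,0],[0,0,0,0,0,-0.1,0],[0,0,0,0,0,-0.1,0]]}
}}

```text
clock: 8.78
eef_pos: [0.5235, 0.1457, 0.2409]
tool_rot: [0.721, 0.644, 0.17, 0.193]
ft_force: [-0.1, 1.2, -3.7]
grip_width: 0.013
grasp_force: 61.3
```

```bash
python3 - <<'E'
from h import *
print(where())
print(rel([.5,-.19,.18],np.array([[0,1,0],[1,0,0],[0,0,-1.]]).T))
s=viewer.camera('scene');cv2.imwrite('pics/s6.png',cv2.resize(s[100:280,180:380],None,fx=3,fy=3,interpolation=2)[...,::-1])
E
```

```text
[-1.200e-03  1.000e-04  1.904e-01]
(array([ 0.519,  0.032, -0.109]), array([-0.336 , -0.0182,  0.0609]))
```

View pics/s6.png

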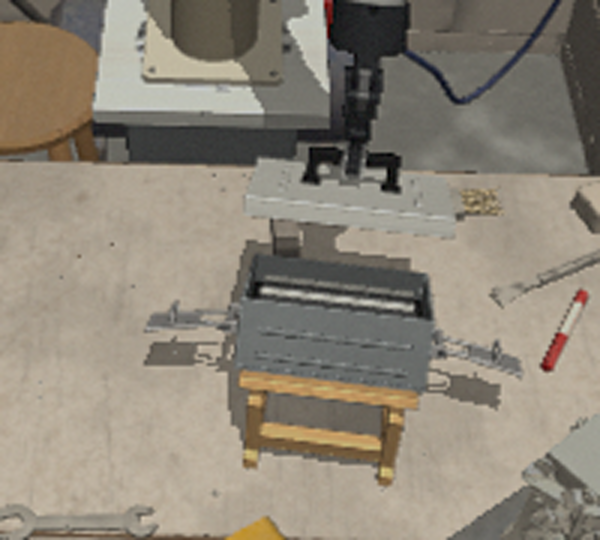

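The lid is off and held level with the handle in the fingers; both clips are still open. Moving right while levelling it.

To row units: 0.519 rad / 2.0944 = 0.2478.

Call:
{"api": "step_hand", "payload": {
  "ticks": {"steps": [[0,0,0,-0.03,0,0,0],[0,0,0,-0.08,0,0,0],[0.0239,0,-0.0095,-0.13,0,0,0],[0.0716,0.0048,-0.0191,-0.18,0,0.01,0],[0.1194,0.0072,-0.0286,-0.23,-0.01,0.02,0],[0.1671,0.0095,-0.0382,-0.28,-0.015,0.04,0],[0.2149,0.0143,-0.0477,-0.32,-0.018,0.055,0],[0.2478,0.0153,-0.052,-0.336,-0.018,0.061,0],[0.2478,0.0153,-0.052,-0.336,-0.018,0.061,0],[0.2478,0.0153,-0.052,-0.336,-0.018,0.061,0]]}
}}

```text
clock: 10.07
eef_pos: [0.5002, -0.1898, 0.179]
tool_rot: [0.707, 0.707, -0.0, -0.0]
ft_force: [-0.4, -0.1, -3.7]
grip_width: 0.0129
grasp_force: 61.2
```

```bash
python3 - <<'E'
from h import *
print(rel([.5,-.19,.0305],np.array([[0,1,0],[1,0,0],[0,0,-1.]]).T))
c=viewer.calibration("wrist");np.savez("w7.npz",**c)
a=viewer.camera('wrist');s=viewer.camera('scene')
cv2.imwrite('pics/z7.png',np.hstack([cv2.resize(a,None,fx=.8,fy=.8,interpolation=2)[:300],cv2.resize(s[100:250,100:290],None,fx=2,fy=2,interpolation=2)])[...,::-1])
E
```

```text
(array([-0.001, -0.   , -0.001]), array([-3.000e-04, -1.000e-04,  1.485e-01]))
```

View pics/z7.png

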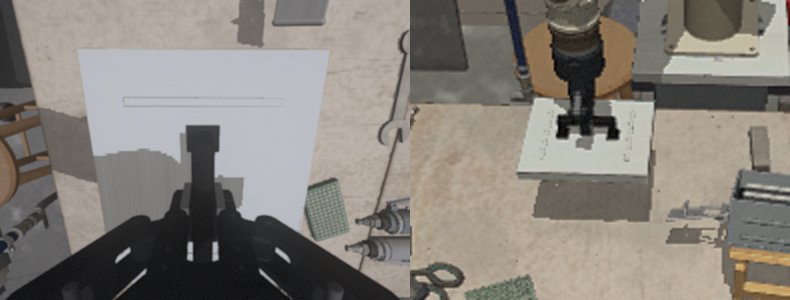

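The lid is level over clear bench, with the pad and the open clip well outside it. Lowering, slowly at the end.

Call:
{"api": "step_hand", "payload": {
  "ticks": {"steps": [[0,0,0,0,0,0.04,0],[0,0,0,0,0,0.08,0],[0,0,0,0,0,0.11,0],[0,0,0,0,0,0.13,0],[0,0,0,0,0,0.138,0],[0,0,0,0,0,0.142,0],[0,0,0,0,0,0.142,0],[0,0,0,0,0,0.142,0]]}
}}

```text
clock: 11.18
eef_pos: [0.5012, -0.1904, 0.0388]
tool_rot: [0.707, 0.707, 0.0, 0.001]
ft_force: [0.5, -0.6, -4.1]
grip_width: 0.0129
grasp_force: 61.2
```

Call:
{"api": "step_hand", "payload": {
  "ticks": {"steps": [[0,0,0,0,0,0.002,0],[0,0,0,0,0,0.004,0],[0,0,0,0,0,0.004,0]]}
}}

```text
clock: 11.55
eef_pos: [0.5002, -0.1902, 0.0336]
tool_rot: [0.707, 0.707, -0.0, -0.0]
ft_force: [-1.0, -0.4, -4.2]
grip_width: 0.0129
grasp_force: 61.2
```

Call:
{"api": "step_hand", "payload": {
  "ticks": {"steps": [[0,0,0,0,0,0.001,0],[0,0,0,0,0,0.002,0],[0,0,0,0,0,0.002,0]]}
}}

```text
clock: 11.92
eef_pos: [0.5003, -0.1902, 0.0316]
tool_rot: [0.707, 0.707, -0.0, -0.0]
ft_force: [-0.5, -1.0, -4.0]
grip_width: 0.0129
grasp_force: 61.2
```

Call:
{"api": "step_hand", "payload": {
  "ticks": {"steps": [[0,0,0,0,0,0.001,0],[0,0,0,0,0,0.001,0]]}
}}

```text
clock: 12.18
eef_pos: [0.5004, -0.1902, 0.0307]
tool_rot: [0.707, 0.707, -0.0, -0.0]
ft_force: [0.8, -0.4, -4.0]
grip_width: 0.0133
grasp_force: 61.2
```

Call:
{"api": "step_hand", "payload": {
  "ticks": {"steps": [[0,0,0,0,0,0.001,0],[0,0,0,0,0,0.001,0]]}
}}

```text
clock: 12.42
eef_pos: [0.5003, -0.1902, 0.0297]
tool_rot: [0.707, 0.707, -0.0, -0.0]
ft_force: [0.2, 0.8, -3.7]
grip_width: 0.013
grasp_force: 61.2
```

Call:
{"api": "step_hand", "payload": {
  "ticks": {"steps": [[0,0,0,0,0,0.001,0],[0,0,0,0,0,0.001,0]]}
}}

```text
clock: 12.68
eef_pos: [0.5005, -0.1902, 0.0295]
tool_rot: [0.707, 0.707, -0.0, 0.0]
ft_force: [-2.3, 1.5, 4.3]
grip_width: 0.0129
grasp_force: 62.3
```

Call:
{"api": "step_hand", "payload": {
  "ticks": {"steps": [[0,0,0,0,0,0.001,0],[0,0,0,0,0,0.001,0]]}
}}

```text
clock: 12.92
eef_pos: [0.5005, -0.1902, 0.0294]
tool_rot: [0.707, 0.707, 0.0, 0.0]
ft_force: [-5.6, 2.1, 10.6]
grip_width: 0.0127
grasp_force: 63.3
```

The lid is down: the force reversed. I'll relax 1.5 mm, release and retreat upward.

Call:
{"api": "step_hand", "payload": {
  "ticks": {"steps": [[0,0,0,0,0,-0.0015,0],[0,0,0,0,0,-0.0015,0],[0,0,0,0,0,-0.0015,0.03],[0,0,0,0,0,-0.0015,0.085],[0,0,0,0,0,-0.0015,0.085],[0,0,0,0,0,-0.0015,0.085],[0,0,0,0,0,-0.03,0.085],[0,0,0,0,0,-0.08,0.085],[0,0,0,0,0,-0.14,0.085],[0,0,0,0,0,-0.19,0.085]]}
}}

```text
clock: 14.18
eef_pos: [0.5007, -0.1902, 0.2202]
tool_rot: [0.707, 0.707, 0.0, 0.001]
ft_force: [1.1, -0.4, 0.4]
grip_width: 0.0854
grasp_force: 0.0
```

Call:
{"api": "step_hand", "payload": {
  "ticks": {"steps": [[0,0,0,0,0,0,0.085],[0,0,0,0,0,0,0.085]]}
}}

```text
clock: 14.42
eef_pos: [0.5002, -0.1901, 0.2174]
tool_rot: [0.707, 0.707, -0.0, -0.0]
ft_force: [-0.4, -0.3, -0.8]
grip_width: 0.0853
grasp_force: 0.0
```

```bash
python3 - <<'E'
from h import *
s=viewer.camera('scene')
cv2.imwrite('pics/s8.png',cv2.resize(s[90:270,80:340],None,fx=3,fy=3,interpolation=2)[...,::-1])
E
```

```text
(no output)
```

View pics/s8.png

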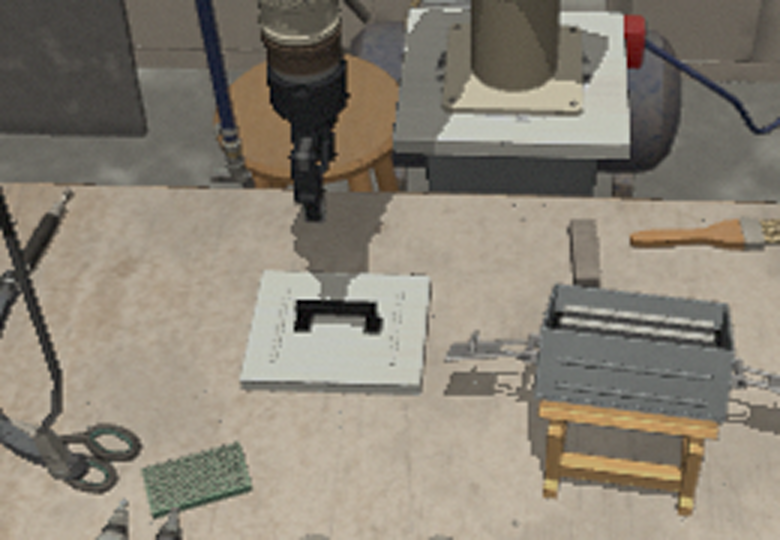

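The lid lies flat, handle up, at (337,330). Both clips are open, the stone and pad are where they were, and the gripper is clear. Handing in.

```bash
python3 -c "
from workcell import bot, viewer
print(bot.job_done())"
```

```text
the job is handed in; nothing more can be done
None
```

I opened both clips fully, then lifted the lid off and laid it flat, handle up, on the bench to the right of the case; the stone and pad were not touched, and I handed the job in at about 14.5 s.

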